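# Hang the short knob carrier on the bench rail and slide it to the pointer

## Task

Pick up the short hook-topped carrier of amplifier knobs by its wooden tab and hook it over the horizontal rail at the loading end, above the black rubber pad. Then slide it along the rail, staying hooked, until its middle is in line with the steel pointer on the plank, and leave it hanging there. Leave the longer hook-topped carrier where it stands.

Things in the scene. Friction and masses are not known exactly. Their poses are not given: they have to be found in the camera images.
- carrier_grip (a point): Sizes in mm. Centre of the wooden grip tab (12 x, 28 y, 50 tall) of the short carrier (0.25 kg), 140 above its foot. Under it: a 24 wide inverted-V roof hook, ridge along y, top 115 up, feet 84 up at x +-28; a strap at x = -26; a tray 60 x 100 (y) x 35 high. The mouth is open at +x, from 35 to 84 up, and faces roughly away from the robot. A tote with no hook also stands in the row; all under 166.
- rail_load (a point): Sizes in mm. Point on the rail's axis over the middle of the 90 mm rubber pad (loading end). Fixed bar, 16 diameter, axis 165 over the bench, along y; posts 125 off at +y, 365 at -y; x away from robot, z up. Bring the carrier level in +x so the rail enters its mouth, then lower it till the roof sits on the rail: seated and hanging level, tab centre is 40 above the axis.
- mark_rail (a point): Sizes in mm. Point on the rail's axis straight above the pointer, axes as at the loading end, 130 to 230 from it towards -y. The fixed pointer is a steel strip 10 wide, 4 high, laid across the plank, with a small pointed blade at its far (+x) end, 62 from the rail's line, top under 60 over the bench, clear of a hanging tray.
- long_grip (a point): Centre of the grip tab of the longer carrier, a bystander in the same row: the same make and height as the short one, but its tray is 150 long mm (y).
There are look-alikes about, which are no part of the job. What is shaped like the part that bears carrier_grip but red is not meant.

How it is judged:
By the outcome, as a careful person would: the job done as asked, in the order asked, and still so for the second after the job is handed in, with the robot touching nothing.
It also fails if it takes over 48 s, if anything falls off the work surface, if the arm or the gripper's body presses on something with over 40 N, if the wrist force passes 120 N, or if a joint passes its speed limit or range.

## Robot

A 6-joint arm with a two-finger parallel gripper is mounted at the origin on the work surface. World frame = base frame: x ahead of the robot, y to its left, z up, the work surface at z = 0. Lengths are in mm, angles in rad, forces in N, time in s.
With the tool pointing down it reaches from about 325 to 900 mm from the base axis. Payload 3.5 kg.
Tool frame: the origin (TCP) lies midway between the tips of the shut fingers; the grasp point (between the pads) lies 19 mm behind it; y points along the fingers, z is the direction in which the jaws open and shut, and the axes are right-handed (so a half turn about y gives the same grasp; the last joint's range is limited). The gripper opens to 85 mm and grips with 20 to 120 N. Pads are 22 mm wide; open, the fingers measure 114 mm over their backs; the gripper's body (76 mm by 85 mm) begins 54 mm behind the grasp point. The pads swing forward as they close: fully open they stand 13 mm farther back than shut.
Start: joints at [-1.349, 0.276, -0.026, 1.268, 0, 1.467], TCP at [199.437, -592.323, 231.313] pointing down, gripper open.
Joint ranges: [-3.12, 3.12], [-0.85, 1.88], [-1.08, 1.24], [-1.95, 2.15], [-1.57, 1.53], [-3.14, 3.14]. Speed limits (rad/s): [2.57, 2.57, 3.14, 3.14, 3.14, 3.14].

## Interface

Orientations are given as a unit quaternion [w, x, y, z].
In Python, from rig import manip gives the robot as it stands.
- The arm moves only by the tool play_rows, never from a script. Its arguments are lists of equal length, an entry for each row: "angular": the turn, a rotation vector about the world's x, y, z in degrees, a list of three; "travel": the shift along the world's x, y, z in m, a list of three; "claw": the closure, from 0 (fully open) to 1 (shut). In form: {"angular": [[ax, ay, az], ...], "travel": [[tx, ty, tz], ...], "claw": [claw, ...]}. A call has 1 to 20 rows; each row is the pose to reach, as a shift and turn from the pose commanded when the call began; what a row does not reach only later rows make up. A row lasts 1/12 s, in which the tool goes at most 41.7 mm and 7.16 degrees, less where a joint would pass 70% of its speed; a pose out of reach is approached as far as the arm can. A call with a gripper value outside its range is refused whole. The fingers move at their own pace and stop on an object; the grip force is fixed at half the most. Time passes only in rows, so rows that repeat a pose let the fingers close. It gives the time, the measured TCP pose, the force and the opening at its end, in the units of the state.
- manip.observe(): the state, without advancing time (a new reading comes with each control period).
- manip.read_camera(name): name is "scene" or "top"; returns a dict with "pixels" (480x640x3 uint8, blue, green, red), "z_map" (480x640 float32, mm along the optical axis (not along the pixel's ray), 0 where there is no reading), "fx", "fy", "cx", "cy" (pixels), "R" (3x3) and "t" (3): a world point X has camera coordinates R X + t. Camera axes: x right, y down, z forward; pixel columns grow to the right and rows downward; lengths in mm; the calibration is good to about 2 mm. A picture is of the moment at which its call begins.
- manip.hand_in(): hands the job in, once; it reports no verdict.
Trained networks look in the newest picture that a camera, given by its name, has taken for a name from the list of things; names that differ only in an ending like _2 or _b are one class to them, and where a whole thing is asked for, a point or a joint stands for the part that bears it (a point fixed in the world has none). Each returns a list of dicts, best first, with "p" (0 to 1); they miss things now and then, are a little off and sometimes report something else, mostly with a low value. They report only what shows in the picture. A call takes as long as a camera call. They do not tell look-alikes from the thing itself.
- manip.search_frame(target, camera): "at" ([x, y, z] in mm, in world coordinates, good to about 4 mm: the middle of the surface that is visible of it).
- manip.outline_of(target, camera): "region" (480x640 bool, what is visible of it).
The state is a dict: "time_s": time; "joint_pos": joint angles; "joint_vel": joint speeds; "effort": joint torques, N m; "position": TCP position; "tcp_rot": TCP orientation; "wrist_force": force on the tool from outside, world axes, zero at the start; "wrist_torque": the same for the moment, N m; "width": opening from 0.0 (shut) to 1.0 (fully open).
Only numpy, scipy, OpenCV 4.12 (cv2) and the standard library are available. Lean on these libraries where they do the work, as an engineer would, in place of code of your own. Each camera call takes 0.05 s, during which the arm holds its last target. There are 200 camera calls.

## Working session

There is one attempt and no reset: what is moved stays moved. The work goes in short steps, Python scripts to look and compute and a tool call to move; the robot and the scene stay as the last step left them, time stands still between calls to the robot, and variables do not carry over. Pictures are saved under pics/ and viewed, about 8 in all and at most 12, crops included, and the job is handed in when it is done.

Besides the shell and the picture viewer there is one more tool, called by a JSON object that holds its "api" and its "payload". play_rows: Moves the arm, as the interface text tells. Its arguments: {"type":"object","properties":{"angular":{"type":"array","items":{"type":"array","items":{"type":"number"}}},"travel":{"type":"array","items":{"type":"array","items":{"type":"number"}}},"claw":{"type":"array","items":{"type":"number"}}},"required":["angular","travel","claw"]}

```bash
mkdir -p pics
cat > h.py <<'E'
import numpy as np, cv2
from rig import manip
def cloud(c):
    z=c["z_map"].astype(float); v,u=np.mgrid[:480,:640]
    P=np.stack([(u-c["cx"])/c["fx"]*z,(v-c["cy"])/c["fy"]*z,z],-1)
    W=(P-np.array(c["t"]))@np.array(c["R"]); W[z==0]=np.nan
    return W
E
python3 - <<'E'
from h import *
np.set_printoptions(precision=1,suppress=True)
s=manip.observe(); print(s["time_s"],s["position"],s["tcp_rot"],s["width"])
for n in ["scene","top"]:
    c=manip.read_camera(n); cv2.imwrite(f"pics/{n}1.png",c["pixels"]); np.savez(f"{n}1.npz",W=cloud(c),**c)
    print(n,"cam pos",-np.array(c["R"]).T@np.array(c["t"]))
    for t in ["carrier_grip","rail_load","mark_rail","long_grip"]:
        for d in manip.search_frame(t,n): print(n,t,np.array(d["at"]),round(d["p"],2))
E
```

```text
0.0 [ 199.3 -591.6  230.2] [ 0.1 -0.1  0.7 -0.7] 1.000964335556557
scene cam pos [1038.9 -598.1  633.4]
scene carrier_grip [ 730.8 -443.5   30. ] 0.92
scene carrier_grip [ 434.2 -214.8   25.9] 0.62
scene rail_load [ 667.9 -111.4   21.9] 0.62
scene mark_rail [ 685.4 -132.7   25. ] 0.89
scene long_grip [438.2 224.5  20. ] 0.79
top cam pos [ 381.5 -127.3  967.5]
top carrier_grip [ 722.7 -439.6   22.2] 0.91
top carrier_grip [ 429.6 -210.4   23.2] 0.61
top rail_load [640.3 -36.7  20.9] 0.66
top mark_rail [ 666.  -129.2   23.5] 0.93
top long_grip [433.8 220.6  16.9] 0.66
```

View pics/scene1.png

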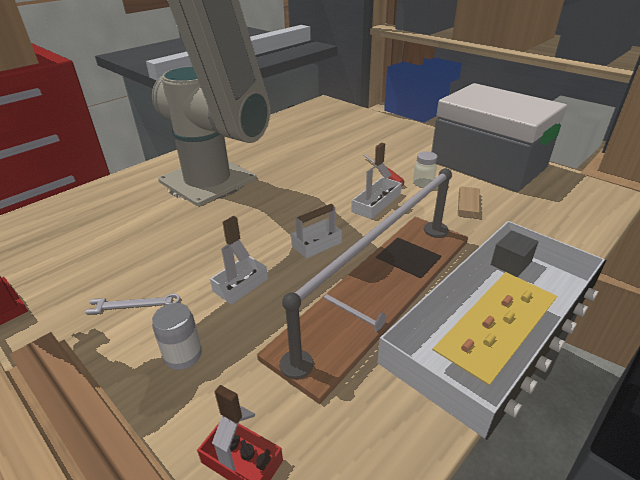

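View pics/top1.png

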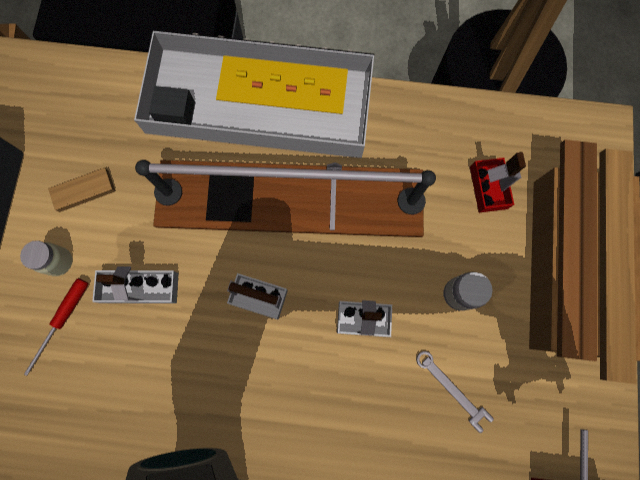

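The scene view shows the short grey carrier at about (238,265), the red look-alike at (240,440), the tote at (317,230) and the long carrier at (378,185). In the top view these are the short carrier at (365,318), the pad at (230,198) and the pointer strip at (333,200).

Run:
```python
from h import *
np.set_printoptions(precision=1,suppress=True)
def rect(P): 
    r=cv2.minAreaRect(P[:,:2].astype(np.float32)); return np.round(r[0],1),np.round(r[1],1),round(r[2],1)
for n in ["top","scene"]:
    d=np.load(n+"1.npz"); W=d["W"]; I=d["pixels"].astype(int); x,y,z=W[...,0],W[...,1],W[...,2]
    box=(abs(x-430)<75)&(abs(y+212)<80)
    for lo,hi in [(6,50),(85,112),(122,170),(158,170)]:
        P=W[box&(z>lo)&(z<hi)]
        if len(P)>5: print(n,"carrier z",lo,hi,len(P),"rect",rect(P),"med",np.median(P,0),"zmax",P[:,2].max())
    m=(z>150)&(z<185)&(x>560)&(x<760)&(y<100)&(y>-390)
    P=W[m]; k=np.polyfit(P[:,1],P[:,0],1); print(n,"rail x=",k,"z p98",np.percentile(P[:,2],[50,98]),P[:,1].min(),P[:,1].max(),"at y=0,-300",np.polyval(k,[0,-300]))
    on=(x>540)&(x<730)&(y>-400)&(y<120)&(z>8)&(z<40)
    P=W[on&(I.max(-1)<45)&(y>-120)]; print(n,"pad",len(P),rect(P),np.median(P,0))
    hsv=cv2.cvtColor(d["pixels"],cv2.COLOR_BGR2HSV)
    g=(hsv[...,1]<60)&(hsv[...,2]>80)&(x>540)&(x<800)&(y>-250)&(y<-60)&(z>8)&(z<75)
    P=W[g&(x<690)]; print(n,"strip",len(P),rect(P),np.median(P,0), np.polyfit(P[:,0],P[:,1],1))
    Q=W[(x>640)&(x<760)&(y>-200)&(y<-100)&(z>30)&(z<75)]; print(n,"blade",len(Q),np.median(Q,0),Q.min(0) if len(Q) else 0,Q.max(0) if len(Q) else 0)
    P=W[(x>540)&(x<780)&(y>-450)&(y<160)&(z>30)&(z<110)]
    for a in (-400,-300),(0,150):
        q=P[(P[:,1]>a[0])&(P[:,1]<a[1])]; print(" post",a,np.median(q,0))
for n in ["top","scene"]:
    I=cv2.imread(f"pics/{n}1.png"); 
    c=I[270:360,310:420] if n=="top" else I[200:310,190:290]
    cv2.imwrite(f"pics/{n}_c.png",cv2.resize(c,None,fx=5,fy=5,interpolation=cv2.INTER_CUBIC))
```

```text
top carrier z 6 50 638 rect (array([ 430.5, -206.9]), array([ 93.9, 146.8]), 10.6) med [ 436.4 -206.1   21.3] zmax 43.49647693492675
top carrier z 85 112 355 rect (array([ 428.8, -217.3]), array([60.7, 24.3]), 2.8) med [ 419.8 -217.3   99.1] zmax 111.94390774797007
top carrier z 122 170 164 rect (array([ 428.6, -217. ]), array([12. , 27.7]), 2.5) med [ 427.8 -215.1  165.1] zmax 169.2131461185801
top carrier z 158 170 136 rect (array([ 428.6, -217. ]), array([12. , 27.7]), 2.3) med [ 428.5 -216.6  165.4] zmax 169.2131461185801
top rail x= [ -0.1 647.3] z p98 [172.5 178.3] -300.60428855150974 99.61933060306333 at y=0,-300 [647.3 671.3]
top pad 2032 (array([630.4,  37.1]), array([109.5, 165.3]), 4.6) [632.9  73.3  21.9]
top strip 226 (array([ 642.3, -132.7]), array([95. ,  9.5]), 4.5) [ 642.3 -132.7   23. ] [   0.1 -184.2]
top blade 168 [ 759.  -130.4   46.6] [ 717.9 -178.5   30.6] [ 760.  -101.    67.5]
 post (-400, -300) [ 675.3 -306.3   30.5]
 post (0, 150) [760.3  76.3  51.9]
scene carrier z 6 50 1311 rect (array([ 428. , -216.8]), array([ 63.8, 103.7]), 1.2) med [ 431.  -222.4   22
[... 229 characters left out ...]
5.1, 27.8]), 10.2) med [ 432.4 -220.3  146.8] zmax 166.86419916685094
scene carrier z 158 170 88 rect (array([ 428.7, -218. ]), array([15.1, 26.6]), 14.8) med [ 430.7 -218.8  163.6] zmax 166.86419916685094
scene rail x= [ -0.1 651.5] z p98 [170.6 176.9] -302.2656342293653 99.72347939104951 at y=0,-300 [651.5 676.4]
scene pad 17 (array([679.5,  40.3]), array([72.6, 32.8]), 39.3) [673.8  33.7  19.2]
scene strip 251 (array([ 642.1, -131.8]), array([96.3, 15.7]), 6.1) [ 644.7 -133.3   21.1] [   0.1 -185.3]
scene blade 122 [ 722.4 -131.5   45.1] [ 718.1 -182.    30.6] [ 759.9 -101.3   65.4]
 post (-400, -300) [nan nan nan]
 post (0, 150) [761.6  69.5  50.8]
  return _methods._mean(a, axis=axis, dtype=dtype,
  ret = um.true_divide(
```

View pics/top_c.png

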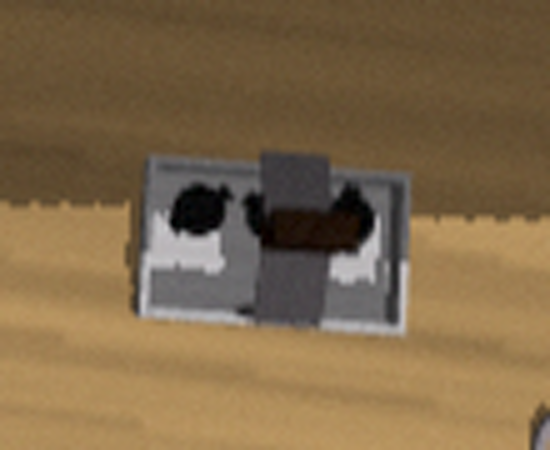

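The crop shows the short carrier's strap and roof across its tray, with the tab at about (315,230). It is yawed about 2.5°, and the rail about 4.7°, so it needs roughly +2°.

Run:
```python
from h import *
from scipy.spatial.transform import Rotation as Ro
np.set_printoptions(precision=2,suppress=True)
s=manip.observe(); q=s["tcp_rot"]; R=Ro.from_quat([q[1],q[2],q[3],q[0]]); print(q,"\n",R.as_matrix(),s["position"],s["joint_pos"])
for sg in (1,-1):
    a=np.deg2rad(2.5); zz=sg*np.array([np.cos(a),np.sin(a),0]); yy=np.array([0,0,-1.]); xx=np.cross(yy,zz)
    T=Ro.from_matrix(np.c_[xx,yy,zz]); print(sg,np.rad2deg((T*R.inv()).as_rotvec()))
W=np.load("top1.npz")["W"]
for u,v in [(230,198),(207,198),(253,198),(333,182),(333,215)]: print((u,v),W[v,u])
x,y,z=W[...,0],W[...,1],W[...,2]
P=W[(z>140)&(z<200)&(x>560)&(x<760)&(y<250)&(y>-420)]; print("rail ends",P[P[:,1].argmin()],P[P[:,1].argmax()])
P=W[(abs(x-450)<80)&(z>40)&(z<200)&(y>-120)&(y<90)];print("tote",P.min(0),P.max(0))
```

```text
[ 0.11 -0.11  0.7  -0.7 ] 
 [[-0.95  0.    0.32]
 [-0.32  0.   -0.95]
 [-0.   -1.   -0.  ]] [ 199.43 -592.31  231.28] [-1.35  0.28 -0.03  1.27  0.    1.47]
1 [-0.   -0.   73.89]
-1 [  -0.      0.   -106.11]
(230, 198) [633.85  73.71  22.77]
(207, 198) [629.05 120.26  20.01]
(253, 198) [640.27  28.4   19.45]
(333, 182) [ 691.46 -128.04   24.49]
(333, 215) [ 623.76 -135.72   22.  ]
rail ends [ 671.43 -300.6   170.68] [630.5  211.85 173.12]
tote [428.74 -62.92  40.59] [466.43  42.37  97.42]
```

{"api": "play_rows", "payload": {"angular": [[0, 0, 74], [0, 0, 74], [0, 0, 74], [0, 0, 74], [0, 0, 74], [0, 0, 74], [0, 0, 74], [0, 0, 74], [0, 0, 74], [0, 0, 74], [0, 0, 74], [0, 0, 74], [0, 0, 74], [0, 0, 74], [0, 0, 74], [0, 0, 74]], "travel": [[0.2292, 0.3748, 0], [0.2292, 0.3748, 0], [0.2292, 0.3748, 0], [0.2292, 0.3748, 0], [0.2292, 0.3748, 0], [0.2292, 0.3748, 0], [0.2292, 0.3748, 0], [0.2292, 0.3748, 0], [0.2292, 0.3748, 0], [0.2292, 0.3748, 0], [0.2292, 0.3748, 0], [0.2292, 0.3748, 0], [0.2292, 0.3748, 0], [0.2292, 0.3748, 0], [0.2292, 0.3748, 0], [0.2292, 0.3748, 0]], "claw": [0, 0, 0, 0, 0, 0, 0, 0, 0, 0, 0, 0, 0, 0, 0, 0]}}

```text
time_s: 1.83
position: [428.2, -218.5, 231.3]
tcp_rot: [-0.511, 0.511, -0.489, 0.489]
wrist_force: [0.6, -0.8, -0.1]
width: 1.002
```

{"api": "play_rows", "payload": {"angular": [[0, 0, 0], [0, 0, 0], [0, 0, 0], [0, 0, 0], [0, 0, 0], [0, 0, 0], [0, 0, 0], [0, 0, 0], [0, 0, 0], [0, 0, 0], [0, 0, 0], [0, 0, 0], [0, 0, 0], [0, 0, 0], [0, 0, 0], [0, 0, 0]], "travel": [[0, 0, -0.03], [0, 0, -0.06], [0, 0, -0.085], [0, 0, -0.1], [0, 0, -0.108], [0, 0, -0.108], [0, 0, -0.108], [0, 0, -0.108], [0, 0, -0.108], [0, 0, -0.108], [0, 0, -0.108], [0, 0, -0.108], [0, 0, -0.108], [0, 0, -0.108], [0, 0, -0.108], [0, 0, -0.108]], "claw": [0, 0, 0, 0, 0, 0, 1, 1, 1, 1, 1, 1, 1, 1, 1, 1]}}

```text
time_s: 3.17
position: [428.9, -217.8, 123.9]
tcp_rot: [-0.511, 0.511, -0.488, 0.489]
wrist_force: [-1.3, 0.5, 5.7]
width: 0.132
```

{"api": "play_rows", "payload": {"angular": [[0, 0, 0], [0, 0, 0], [0, 0, 0], [0, 0, 0], [0, 0, 0], [0, 0, 0], [0, 0, 0], [0, 0, 0.5], [0, 0, 1], [0, 0, 1.5], [0, 0, 2], [0, 0, 2], [0, 0, 2], [0, 0, 2], [0, 0, 2], [0, 0, 2], [0, 0, 2], [0, 0, 2], [0, 0, 2], [0, 0, 2]], "travel": [[0, 0, 0.01], [0, 0, 0.035], [0, 0, 0.07], [0, 0, 0.11], [0, 0, 0.15], [0, 0, 0.18], [0, 0, 0.2], [0.006, 0.015, 0.2], [0.016, 0.04, 0.2], [0.028, 0.07, 0.2], [0.04, 0.1, 0.2], [0.052, 0.13, 0.2], [0.064, 0.16, 0.2], [0.076, 0.19, 0.2], [0.088, 0.22, 0.2], [0.1, 0.25, 0.2], [0.11, 0.275, 0.2], [0.115, 0.287, 0.2], [0.116, 0.291, 0.2], [0.116, 0.291, 0.2]], "claw": [1, 1, 1, 1, 1, 1, 1, 1, 1, 1, 1, 1, 1, 1, 1, 1, 1, 1, 1, 1]}}

```text
time_s: 4.83
position: [544.2, 73.9, 322.6]
tcp_rot: [-0.519, 0.521, -0.48, 0.479]
wrist_force: [-0.4, -0.6, -3.0]
width: 0.13
```

{"api": "play_rows", "payload": {"angular": [[0, 0, 0], [0, 0, 0], [0, 0, 0], [0, 0, 0], [0, 0, 0], [0, 0, 0], [0, 0, 0], [0, 0, 0]], "travel": [[0, 0, -0.01], [0, 0, -0.03], [0, 0, -0.055], [0, 0, -0.078], [0, 0, -0.09], [0, 0, -0.094], [0, 0, -0.094], [0, 0, -0.094]], "claw": [1, 1, 1, 1, 1, 1, 1, 1]}}

```text
time_s: 5.5
position: [545.1, 72.9, 230.2]
tcp_rot: [0.52, -0.519, 0.479, -0.48]
wrist_force: [0.5, -0.3, -2.8]
width: 0.129
```

```bash
cat > look.py <<'E'
from h import *
import sys
np.set_printoptions(precision=1,suppress=True)
k=sys.argv[1]; s=manip.observe(); print(s["time_s"],s["position"],s["width"],s["wrist_force"])
cx,cy=s["position"][:2]
ims=[]
for n in ["scene","top"]:
    c=manip.read_camera(n); W=cloud(c); np.savez(f"{n}{k}.npz",W=W,**c); ims.append(c["pixels"])
    p=np.array(c["R"])@s["position"]+c["t"]; u,v=[int(a) for a in (p[0]/p[2]*c["fx"]+c["cx"],p[1]/p[2]*c["fy"]+c["cy"])]
    r=90; u=min(max(u,r),640-r); v=min(max(v+30*(n=="scene"),r),480-r)
    ims[-1]=cv2.resize(c["pixels"][v-r:v+r,u-r:u+r],(400,400),interpolation=cv2.INTER_CUBIC)
    print(n,"crop origin",u-r,v-r)
cv2.imwrite(f"pics/look{k}.png",np.hstack(ims))
E
python3 look.py 2
```

```text
5.5 [545.1  72.9 230.2] 0.12945383791910592 [ 0.5 -0.3 -2.8]
scene crop origin 287 93
top crop origin 109 125
```

View pics/look2.png

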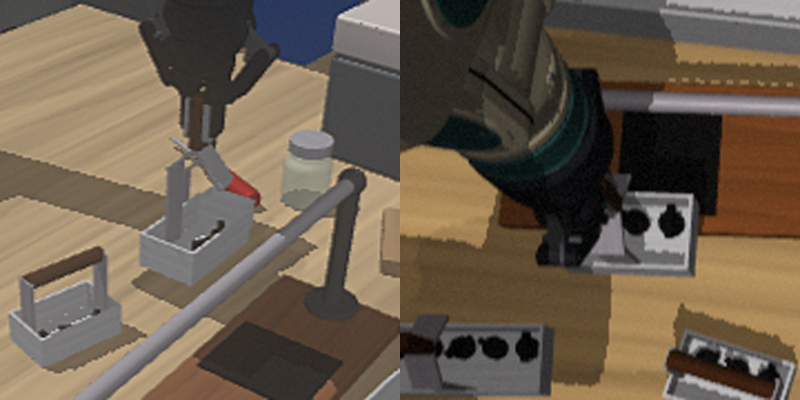

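The carrier hangs level in the gripper, with its strap on the robot side and the open mouth facing the rail. In the left crop it is at (195,235) and the pad is at (270,360).

{"api": "play_rows", "payload": {"angular": [[0, 0, 0], [0, 0, 0], [0, 0, 0], [0, 0, 0], [0, 0, 0], [0, 0, 0], [0, 0, 0], [0, 0, 0], [0, 0, 0], [0, 0, 0]], "travel": [[0.008, 0, 0], [0.02, 0, 0], [0.035, 0, 0], [0.05, 0, 0], [0.065, 0, 0], [0.08, 0, 0], [0.09, 0, 0], [0.097, 0, 0], [0.098, 0, 0], [0.098, 0, 0]], "claw": [1, 1, 1, 1, 1, 1, 1, 1, 1, 1]}}

```text
time_s: 6.43
position: [642.8, 73.5, 229.4]
tcp_rot: [-0.52, 0.52, -0.48, 0.479]
wrist_force: [0.2, 0.7, -2.4]
width: 0.132
```

```bash
python3 look.py 3
python3 - <<'E'
from h import *
np.set_printoptions(precision=1,suppress=True)
W=np.load("scene3.npz")["W"]; x,y,z=W[...,0],W[...,1],W[...,2]
# near rail: slices along y
for a,b in [(-60,0),(130,170)]:
    P=W[(y>a)&(y<b)&(z>158)&(z<185)&(x>600)&(x<690)]; print("rail",a,b,np.median(P,0),np.percentile(P,2,axis=0),np.percentile(P,98,axis=0))
P=W[(y>0)&(y<140)&(z>70)&(z<150)&(x>580)&(x<700)]; print("tray",np.percentile(P,[1,50,99],axis=0))
P=W[(y>50)&(y<100)&(z>185)&(z<225)&(x>600)&(x<690)]; print("roof",np.percentile(P,[1,50,99],axis=0))
E
```

```text
6.4333 [642.8  73.5 229.4] 0.1321801681559172 [ 0.2  0.7 -2.4]
scene crop origin 328 109
top crop origin 119 66
rail -60 0 [654.9 -30.5 170.2] [645.4 -58.6 161.2] [660.2  -0.8 173. ]
rail 130 170 [640.8 151.  170.2] [630.5 132.6 162. ] [645.4 169.4 172.8]
tray [[611.8  21.8 104.7]
 [651.2  72.2 121.4]
 [675.2 125.  146.5]]
roof [[614.8  59.5 185.7]
 [652.4  69.5 204.2]
 [671.9  87.4 223.8]]
```

View pics/look3.png

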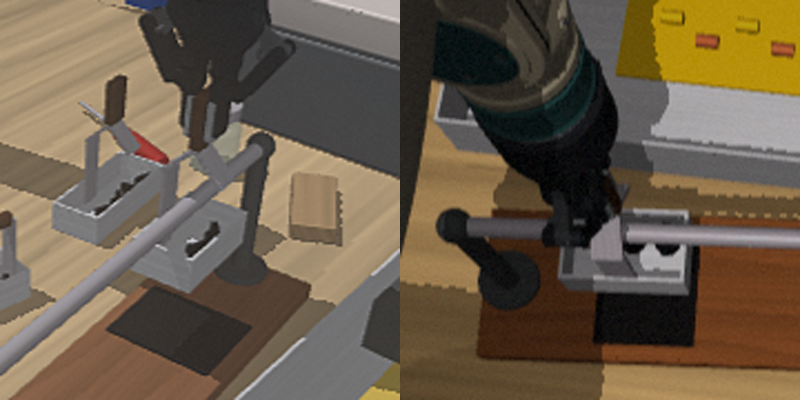

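The rail is now inside the mouth, with the tray below it and the roof above. Next I lower it.

{"api": "play_rows", "payload": {"angular": [[0, 0, 0], [0, 0, 0], [0, 0, 0], [0, 0, 0], [0, 0, 0], [0, 0, 0], [0, 0, 0], [0, 0, 0]], "travel": [[0, 0, -0.008], [0, 0, -0.018], [0, 0, -0.028], [0, 0, -0.034], [0, 0, -0.037], [0, 0, -0.038], [0, 0, -0.038], [0, 0, -0.038]], "claw": [1, 1, 1, 1, 1, 1, 1, 1]}}

```text
time_s: 7.2
position: [642.6, 73.5, 191.3]
tcp_rot: [-0.52, 0.52, -0.48, 0.479]
wrist_force: [-0.3, 0.4, -3.2]
width: 0.132
```

{"api": "play_rows", "payload": {"angular": [[0, 0, 0], [0, 0, 0], [0, 0, 0]], "travel": [[0, 0, -0.001], [0, 0, -0.002], [0, 0, -0.002]], "claw": [1, 1, 1]}}

```text
time_s: 7.45
position: [642.8, 73.5, 189.4]
tcp_rot: [0.52, -0.52, 0.479, -0.48]
wrist_force: [-0.0, -0.0, -3.4]
width: 0.137
```

{"api": "play_rows", "payload": {"angular": [[0, 0, 0], [0, 0, 0], [0, 0, 0]], "travel": [[0, 0, -0.001], [0, 0, -0.002], [0, 0, -0.002]], "claw": [1, 1, 1]}}

```text
time_s: 7.7
position: [643.3, 73.5, 188.9]
tcp_rot: [0.52, -0.519, 0.479, -0.48]
wrist_force: [-1.1, 0.3, 3.9]
width: 0.132
```

{"api": "play_rows", "payload": {"angular": [[0, 0, 0], [0, 0, 0], [0, 0, 0], [0, 0, 0], [0, 0, 0], [0, 0, 0], [0, 0, 0], [0, 0, 0], [0, 0, 0]], "travel": [[0.0004, -0.005, 0.0005], [0.0012, -0.015, 0.0005], [0.0024, -0.03, 0.0005], [0.0036, -0.045, 0.0005], [0.0048, -0.06, 0.0005], [0.006, -0.075, 0.0005], [0.0072, -0.09, 0.0005], [0.0081, -0.1, 0.0005], [0.0081, -0.1, 0.0005]], "claw": [1, 1, 1, 1, 1, 1, 1, 1, 1]}}

```text
time_s: 8.45
position: [651.5, -27.4, 188.9]
tcp_rot: [0.52, -0.519, 0.48, -0.48]
wrist_force: [-0.6, 2.9, 5.2]
width: 0.134
```

Forces are small, so I continue the slide.

{"api": "play_rows", "payload": {"angular": [[0, 0, 0], [0, 0, 0], [0, 0, 0], [0, 0, 0], [0, 0, 0], [0, 0, 0], [0, 0, 0], [0, 0, 0], [0, 0, 0], [0, 0, 0], [0, 0, 0]], "travel": [[0.0004, -0.005, 0], [0.0012, -0.015, 0], [0.0024, -0.03, 0], [0.0036, -0.045, 0], [0.0048, -0.06, 0], [0.006, -0.075, 0], [0.0072, -0.09, 0], [0.008, -0.1, 0], [0.0084, -0.104, 0], [0.0084, -0.104, 0], [0.0084, -0.104, 0]], "claw": [1, 1, 1, 1, 1, 1, 1, 1, 1, 1, 1]}}

```text
time_s: 9.37
position: [659.7, -129.2, 188.8]
tcp_rot: [0.521, -0.519, 0.479, -0.479]
wrist_force: [-0.2, 4.4, 5.4]
width: 0.133
```

```bash
python3 look.py 4
cat > m.py <<'E'
from h import *
import sys
np.set_printoptions(precision=1,suppress=True)
for n in ["scene","top"]:
    W=np.load(n+sys.argv[1]+".npz")["W"]; x,y,z=W[...,0],W[...,1],W[...,2]
    P=W[(y>-200)&(y<-60)&(z>64)&(z<104)&(x>610)&(x<705)]; r=cv2.minAreaRect(P[:,:2].astype(np.float32)); print(n,"tray",r,np.percentile(P,[1,50,99],axis=0))
    P=P[(P[:,2]>98)]; 
    for a,b in [(-200,-150),(-110,-60)]: 
        q=P[(P[:,1]>a)&(P[:,1]<b)]; print("  top z",a,np.median(q[:,2]) if len(q) else None)
    P=W[(y>-200)&(y<-60)&(z>150)&(z<198)&(x>640)&(x<705)]; print("  upper",np.percentile(P,[1,50,99],axis=0))
    P=W[(y>-160)&(y<-100)&(z>28)&(z<62)&(x>700)&(x<740)]; print("  blade",len(P),np.median(P,0))
    P=W[(y>-160)&(y<-100)&(z>175)&(z<240)&(x>640)&(x<690)]; print("  tab",len(P))
E
python3 m.py 4
```

```text
9.3667 [ 659.7 -129.2  188.8] 0.13280659025586902 [-0.2  4.4  5.4]
scene crop origin 265 177
top crop origin 245 79
scene tray ((658.9046020507812, -127.1854476928711), (62.764610290527344, 104.56156921386719), 4.398917198181152) [[ 627.4 -179.8   65. ]
 [ 658.  -130.6   82.6]
 [ 692.   -77.6  101. ]]
  top z -200 99.06156833614675
  top z -110 99.25389056892313
  upper [[ 643.6 -198.   152.1]
 [ 665.4 -137.9  170. ]
 [ 687.8  -62.1  196.9]]
  blade 93 [ 722.1 -130.1   40.6]
  tab 689
top tray ((658.0150146484375, -154.13165283203125), (55.070106506347656, 46.94428253173828), 5.252005100250244) [[ 630.2 -179.2   65.8]
 [ 652.6 -162.1   76.4]
 [ 684.3 -135.7  102.7]]
  top z -200 100.73236392588035
  top z -110 None
  upper [[ 654.  -199.3  164.1]
 [ 661.1 -172.8  172.3]
 [ 670.9 -147.7  176. ]]
  blade 0 [nan nan nan]
  tab 5
  return _methods._mean(a, axis=axis, dtype=dtype,
  ret = um.true_divide(
```

View pics/look4.png

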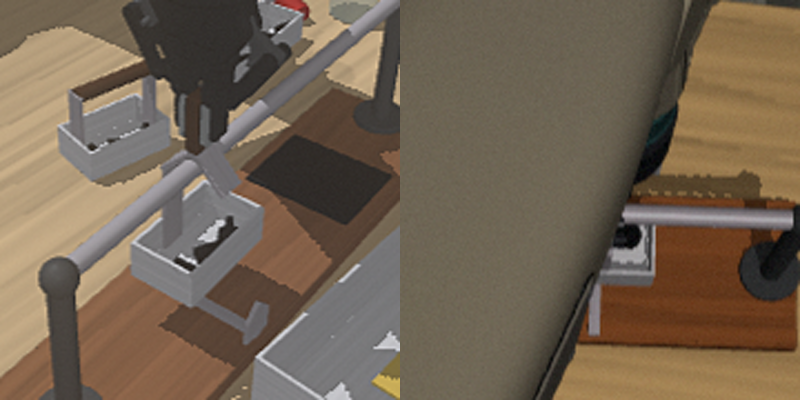

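The carrier is hooked and level: tray top z is 99 at both ends, near the expected 100. Its middle is about 3 mm short of the pointer line, so I nudge it, relax the press and release.

{"api": "play_rows", "payload": {"angular": [[0, 0, 0], [0, 0, 0], [0, 0, 0], [0, 0, 0], [0, 0, 0]], "travel": [[0.0001, -0.0015, 0], [0.0003, -0.0035, 0], [0.0003, -0.0035, 0.0003], [0.0003, -0.0035, 0.0007], [0.0003, -0.0035, 0.0007]], "claw": [1, 1, 1, 1, 1]}}

```text
time_s: 9.88
position: [659.9, -132.2, 188.9]
tcp_rot: [0.521, -0.519, 0.479, -0.479]
wrist_force: [0.6, 5.6, 4.3]
width: 0.135
```

```bash
python3 look.py 5; python3 m.py 5 2>/dev/null | grep -A6 scene
```

```text
9.8833 [ 659.9 -132.2  188.9] 0.13455687821798168 [0.6 5.6 4.3]
scene crop origin 264 178
top crop origin 247 79
scene tray ((658.9240112304688, -131.4407196044922), (62.201072692871094, 102.97918701171875), 4.412066459655762) [[ 627.6 -182.9   65.4]
 [ 658.  -133.7   82.5]
 [ 692.3  -81.2  100.9]]
  top z -200 99.01955119580074
  top z -110 99.5695660168507
  upper [[ 643.7 -198.3  151.6]
 [ 665.1 -139.9  170. ]
```

{"api": "play_rows", "payload": {"angular": [[0, 0, 0], [0, 0, 0], [0, 0, 0], [0, 0, 0], [0, 0, 0], [0, 0, 0], [0, 0, 0], [0, 0, 0], [0, 0, 0], [0, 0, 0]], "travel": [[0, 0, 0.0005], [0, 0, 0.0005], [0, 0, 0.0005], [0, 0, 0.0005], [0, 0, 0.0005], [0, 0, 0.0005], [0, 0, 0.0005], [0, 0, 0.0005], [0, 0, 0.0005], [0, 0, 0.0005]], "claw": [0.84, 0.82, 0.8, 0.76, 0.72, 0.66, 0.6, 0.5, 0.5, 0.5]}}

```text
time_s: 10.82
position: [659.4, -134.1, 189.0]
tcp_rot: [-0.52, 0.52, -0.479, 0.48]
wrist_force: [-0.4, 0.5, 0.7]
width: 0.498
```

{"api": "play_rows", "payload": {"angular": [[0, 0, 0], [0, 0, 0], [0, 0, 0], [0, 0, 0], [0, 0, 0], [0, 0, 0], [0, 0, 0], [0, 0, 0], [0, 0, 0], [0, 0, 0], [0, 0, 0], [0, 0, 0], [0, 0, 0], [0, 0, 0]], "travel": [[0, 0, 0.01], [0, 0, 0.03], [0, 0, 0.06], [0, 0, 0.09], [0, 0, 0.12], [-0.03, 0.01, 0.13], [-0.06, 0.03, 0.13], [-0.1, 0.06, 0.13], [-0.14, 0.09, 0.13], [-0.18, 0.12, 0.13], [-0.21, 0.15, 0.13], [-0.22, 0.16, 0.13], [-0.22, 0.16, 0.13], [-0.22, 0.16, 0.13]], "claw": [0.5, 0.5, 0.5, 0.5, 0.5, 0.5, 0.5, 0.5, 0.5, 0.5, 0.5, 0.5, 0.5, 0.5]}}

```text
time_s: 11.98
position: [438.3, 27.0, 320.3]
tcp_rot: [0.521, -0.52, 0.478, -0.48]
wrist_force: [0.8, -0.3, 0.3]
width: 0.499
```

```bash
sed -i 's/^cx,cy=.*/s["position"]=np.array([660,-131,190.])/' look.py; python3 look.py 6; python3 m.py 6 2>/dev/null
python3 - <<'E'
from h import *
for n in ["scene","top"]:
    W=np.load(n+"6.npz")["W"]; x,y,z=W[...,0],W[...,1],W[...,2]
    P=W[(y>-180)&(y<-90)&(z>188)&(z<240)&(x>630)&(x<690)]; print(n,"tab",cv2.minAreaRect(P[:,:2].astype(np.float32)),P[:,2].max())
    P=W[(y>-160)&(y<-100)&(z>19.5)&(z<40)&(x>590)&(x<625)]
E
```

```text
11.9833 [438.3  27.  320.3] 0.49925331424533037 [ 0.8 -0.3  0.3]
scene crop origin 264 177
top crop origin 246 79
scene tray ((659.2019653320312, -131.77528381347656), (62.10680389404297, 103.32524108886719), 4.439540863037109) [[ 627.9 -183.5   65.2]
 [ 657.9 -134.5   82.6]
 [ 692.4  -81.5  100.7]]
  top z -200 99.27286599526431
  top z -110 99.23462886152468
  upper [[ 644.8 -197.8  151.9]
 [ 664.8 -137.6  170.4]
 [ 688.3  -62.5  196.6]]
  blade 97 [ 721.8 -129.3   40.4]
  tab 455
top tray ((657.0396728515625, -131.87591552734375), (56.00355529785156, 99.93985748291016), 4.159230709075928) [[ 626.7 -181.9   65.5]
 [ 653.3 -129.    73.7]
 [ 684.1  -83.2  103.1]]
  top z -200 100.56258410354042
  top z -110 101.08078499319846
  upper [[ 641.  -198.6  162.9]
 [ 655.4 -130.9  172.3]
 [ 670.1  -61.4  195.2]]
  blade 9 [ 719.2 -113.9   37.9]
  tab 341
scene tab ((659.4181518554688, -132.2017822265625), (13.632247924804688, 29.63617706298828), 2.3887834548950195) 230.79760864530706
top tab ((659.2366943359375, -131.50672912597656), (12.425413131713867, 27.87265396118164), 3.627798557281494) 234.76734614621995
```

View pics/look6.png

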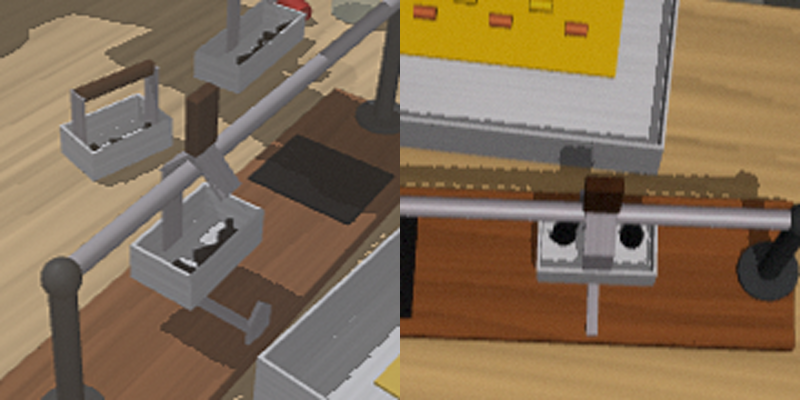

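The carrier hangs level, seated and untouched, at y ≈ -131.8 against a pointer line of about -131.3. In the views it is at (200,225) on the left and (595,230) on the right, directly over the strip.

```bash
python3 -c "
from rig import manip; print(manip.hand_in())"
```

```text
the job is handed in; nothing more can be done
None
```

I picked up the short grey carrier by its tab and hooked it on the rail over the rubber pad. I then slid it, still hooked, along to the steel pointer, let go, moved the arm clear and handed the job in at about 12 s.

**Alignment:** with the arm away, both cameras put the carrier's middle at y ≈ -132 mm, against about -131.3 mm for the pointer strip where it crosses under the rail. The pointer's blade alone put that line nearer -135 mm. I took that as bias from seeing only one side of the blade and went with the strip.

**Seating:** the tab top is at 231–235 mm (230 expected). The tray rim is about 99 mm at both ends in one view and about 101 mm in the other (100 expected), so it hangs level.

**Forces and other items:** the forces reported at the end of each move were all under about 10 N. I did not touch the longer carrier, the tote or the red look-alike.

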